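# Find the rocking corner of the vice plate and shim it

### The arm

A 6-joint arm with a two-finger parallel gripper is mounted at the origin on the work surface. World frame = base frame: x ahead of the robot, y to its left, z up, the work surface at z = 0. Lengths are in mm, angles in rad, forces in N, time in s.
With the tool pointing down it reaches from about 350 to 875 mm from the base axis. Payload 4.2 kg.
Tool frame: the origin (TCP) lies midway between the tips of the shut fingers; the grasp point (between the pads) lies 19 mm behind it (arm.grip_point_offset is the distance from the TCP to the grasp point, in mm); z points along the fingers, x is the direction in which the jaws open and shut, and the axes are right-handed (so a half turn about z gives the same grasp; the last joint's range is limited). The gripper opens to 85 mm and grips with 20 to 120 N. Pads are 22 mm wide; open, the fingers measure 114 mm over their backs; the gripper's body (76 mm by 85 mm) begins 54 mm behind the grasp point. The pads swing forward as they close: fully open they stand 13 mm farther back than shut.
Start: joints at [1.398, 0.385, 0.008, 0, -1.194, -0.259], TCP at [261.533, 567.626, 231.312] pointing down, gripper open.
Joint ranges: [-3.14, 3.14], [-1.21, 2.06], [-1.07, 1.41], [-3.16, 2.05], [-2.99, -0.16], [-3.1, 3.1]. Speed limits (rad/s): [2.79, 2.79, 3.14, 3.14, 3.14, 3.14].

### API

Orientations are given as a unit quaternion [x, y, z, w].
In Python, from bench import arm gives the robot as it stands.
- The arm moves only by the tool move_arm, never from a script. Its argument "targets" is a list of rows, each a list of 7 numbers: the shift along the tool's x, y, z in cm, then the turn, a rotation vector about the tool's x, y, z in degrees, then the closure in counts, from 0 (fully open) to 255 (shut). In form: [[x, y, z, wx, wy, wz, grip], ...]. A call has 1 to 20 rows; each row is the pose to reach, as a shift and turn from the pose commanded when the call began, along the tool's axes at that moment; what a row does not reach only later rows make up. A row lasts 1/8 s, in which the tool goes at most 62.5 mm and 10.7 degrees, less where a joint would pass 70% of its speed; a pose out of reach is approached as far as the arm can. A call with a gripper value outside its range is refused whole. The fingers move at their own pace and stop on an object; the grip force is fixed at half the most. Time passes only in rows, so rows that repeat a pose let the fingers close. It gives the time, the measured TCP pose, the force and the opening at its end, in the units of the state.
- arm.read_state(): the state, without advancing time (a new reading comes with each control period).
- arm.get_image(name): name is "scene" or "top" or "wrist"; returns (picture, depth): 384x512x3 uint8, blue, green, red; 384x512 float32, mm along the optical axis (not along the pixel's ray), 0 where there is no reading.
- arm.camera_params(name): a dict with "mtx" (3x3 intrinsics, pixels), "dist" ([k1, k2, p1, p2, k3] as OpenCV has them; the pictures are not rectified), "world_to_cam" (4x4, takes a point from world to camera coordinates); the wrist camera has in their place "mount" (4x4, takes a point from camera to tool coordinates, whose origin is the TCP and whose axes are the tool frame's). Camera axes: x right, y down, z forward; pixel columns grow to the right and rows downward; lengths in mm; the calibration is good to about 2 mm. A picture is of the moment at which its call begins: read the wrist's pose just before it. camera_params takes no time and is no camera call.
- arm.job_done(): hands the job in, once; it reports no verdict.
Trained networks look in the newest picture that a camera, given by its name, has taken for a name from the list of things; names that differ only in an ending like _2 or _b are one class to them, and where a whole thing is asked for, a point or a joint stands for the part that bears it (a point fixed in the world has none). Each returns a list of dicts, best first, with "score" (0 to 1); they miss things now and then, are a little off and sometimes report something else, mostly with a low value. They report only what shows in the picture. A call takes as long as a camera call.
- arm.search_frame(thing, camera): "bbox" ([left, top, right, bottom] in pixels, round what is visible of it).
- arm.tip_of(thing, camera): "uv" ([column, row] in pixels: a listed point, or the origin of a listed thing).
The state is a dict: "clock": time; "joints": joint angles; "joint_vel": joint speeds; "joint_efforts": joint torques, N m; "position": TCP position; "ee_rot": TCP orientation; "contact_force": force on the tool from outside, world axes, zero at the start; "wrist_torque": the same for the moment, N m; "gripper_width": finger opening in mm.
Only numpy, scipy, OpenCV 4.12 (cv2) and the standard library are available. Lean on these libraries where they do the work, as an engineer would, in place of code of your own. Each camera call takes 0.05 s, during which the arm holds its last target.

### The job

The red vice's base plate rocks on one of its four corners. With closed fingertips, press down on the plate's corners one after another until you find the one that clearly sinks, then press the yellow-tipped shim tab in front of that same corner down until it lies flat. Leave the other three shims raised, do not lift, tip or shift the plate, leave the other things alone, and finish clear of everything.

Things in the scene. Friction and masses are not known exactly. Their poses are not given: they have to be found in the camera images.
- board: fixed white-topped wooden board, 275 x 330 x 18 mm, origin at the centre of its underside; x from front (robot's side) to rear, y to the left. Four feet stand on it, 26 mm high, at x = -35 or +95, y = -110 or +110 mm. Which foot is slack changes from run to run and cannot be seen
- plate: loose grey plate with a small red vice (1.6 kg; vice to 89 mm above the underside, within 37 mm of the middle in y, 70 mm in x), level on the four feet; origin at the centre of the underside, 44 mm above the bench, axes as the board's. 10 mm thick, main part 170 (x) x 150 (y) mm, with an ear of 40 x 60 mm sticking out sideways at each corner. Held only by its weight: press straight down
- corner_front_left (a point): point to press on the top of the plate's front left (-x, +y) ear, above the middle of its foot, 54 mm above the bench when level; moves with the plate. A firm corner does not give; the rocking one starts to sink at about 2.5 N, is 5 mm down at about 5 N (a stop), springs back when let go, and the opposite corner lifts meanwhile
- corner_front_right (a point): point to press on the top of the plate's front right (-x, -y) ear, above the middle of its foot, 54 mm above the bench when level; moves with the plate. A firm corner does not give; the rocking one starts to sink at about 2.5 N, is 5 mm down at about 5 N (a stop), springs back when let go, and the opposite corner lifts meanwhile
- corner_rear_left (a point): point to press on the top of the plate's rear left (+x, +y) ear, above the middle of its foot, 54 mm above the bench when level; moves with the plate. A firm corner does not give; the rocking one starts to sink at about 2.5 N, is 5 mm down at about 5 N (a stop), springs back when let go, and the opposite corner lifts meanwhile
- corner_rear_right (a point): point to press on the top of the plate's rear right (+x, -y) ear, above the middle of its foot, 54 mm above the bench when level; moves with the plate. A firm corner does not give; the rocking one starts to sink at about 2.5 N, is 5 mm down at about 5 N (a stop), springs back when let go, and the opposite corner lifts meanwhile
- tab_front_left (a point): fixed point 43.5 mm above the bench where the yellow tip's upper face comes to lie when the front left corner's shim tab is flat, 34 mm in front (-x) of its hinge, 64 mm in front of that corner's point. The brass tab (44 long, 26 wide, 4 mm thick) starts sloped up 31 to 36 degrees from the hinge towards the board's -x, its end up to 69 mm above the bench, and comes down here if pressed
- tab_front_right (a point): fixed point 43.5 mm above the bench where the yellow tip's upper face comes to lie when the front right corner's shim tab is flat, 34 mm in front (-x) of its hinge, 64 mm in front of that corner's point. The brass tab (44 long, 26 wide, 4 mm thick) starts sloped up 31 to 36 degrees from the hinge towards the board's -x, its end up to 69 mm above the bench, and comes down here if pressed
- tab_rear_left (a point): fixed point 43.5 mm above the bench where the yellow tip's upper face comes to lie when the rear left corner's shim tab is flat, 34 mm in front (-x) of its hinge, 64 mm in front of that corner's point. The brass tab (44 long, 26 wide, 4 mm thick) starts sloped up 31 to 36 degrees from the hinge towards the board's -x, its end up to 69 mm above the bench, and comes down here if pressed
- tab_rear_right (a point): fixed point 43.5 mm above the bench where the yellow tip's upper face comes to lie when the rear right corner's shim tab is flat, 34 mm in front (-x) of its hinge, 64 mm in front of that corner's point. The brass tab (44 long, 26 wide, 4 mm thick) starts sloped up 31 to 36 degrees from the hinge towards the board's -x, its end up to 69 mm above the bench, and comes down here if pressed
- firm_shim_1 (a joint): angle of the shim of one of the three firm corners (rad), wherever that is this run: the joint gives no place. 0 = tab raised 36 degrees, 0.62 = pressed down flat (level, a stop); starts at 0 to 0.08. Stiff hinge along the board's y, 30 mm in front of the corner's foot, 41.5 mm above the bench; stays where left; about 4 N at the tip moves it (more with rubbing). Pressed flat, its toe carries the corner
- firm_shim_2 (a joint): angle of the shim of one of the three firm corners (rad), wherever that is this run: the joint gives no place. 0 = tab raised 36 degrees, 0.62 = pressed down flat (level, a stop); starts at 0 to 0.08. Stiff hinge along the board's y, 30 mm in front of the corner's foot, 41.5 mm above the bench; stays where left; about 4 N at the tip moves it (more with rubbing). Pressed flat, its toe carries the corner
- slack_shim (a joint): angle of the shim of the rocking corner (rad), wherever that is this run: the joint gives no place. 0 = tab raised 36 degrees, 0.62 = pressed down flat (level, a stop); starts at 0 to 0.08. Stiff hinge along the board's y, 30 mm in front of the corner's foot, 41.5 mm above the bench; stays where left; about 4 N at the tip moves it (more with rubbing). Pressed flat, its toe carries the corner
- firm_shim_3 (a joint): angle of the shim of one of the three firm corners (rad), wherever that is this run: the joint gives no place. 0 = tab raised 36 degrees, 0.62 = pressed down flat (level, a stop); starts at 0 to 0.08. Stiff hinge along the board's y, 30 mm in front of the corner's foot, 41.5 mm above the bench; stays where left; about 4 N at the tip moves it (more with rubbing). Pressed flat, its toe carries the corner
- tin: open aluminium tin, 48 mm across and 42 mm high, standing on the board in front of the plate, between the two front tabs; origin at its underside; leave it alone
- socket: steel cylinder, 24 mm across and 28 mm high, standing on the board in front of the plate beside the tin; origin at its underside; leave it alone
- pliers_red: pliers with red handles, about 180 mm long, 14 mm high, lying left of the board; origin at its underside; leave it alone
- pliers_blue: pliers with blue handles, about 180 mm long, 14 mm high, lying right of the board; origin at its underside; leave it alone
- screwdriver: screwdriver with a green handle, lying on the bench to the right; origin at its underside; leave it alone
- file: file with an orange handle, about 240 mm long, 24 mm high, lying on the bench to the left; origin at its underside; leave it alone

How it is judged:
By the outcome, as a careful person would: the job done as asked, in the order asked, and still so for the second after the job is handed in, with the robot touching nothing.
It also fails if it takes over 58 s, if anything falls off the work surface, if the arm or the gripper's body presses on something with over 40 N, if the wrist force passes 120 N, or if a joint passes its speed limit or range.

## Working session

There is one attempt and no reset: what is moved stays moved. The work goes in short steps, Python scripts to look and compute and a tool call to move; the robot and the scene stay as the last step left them, time stands still between calls to the robot, and variables do not carry over. Pictures are saved under pics/ and viewed, and the job is handed in when it is done.

Besides the shell and the picture viewer there is one more tool, called after "Request:" as name(argument=value, ...) on one line, values as JSON. move_arm: Moves the arm, as the interface text tells. Its arguments: {"type":"object","properties":{"targets":{"type":"array","items":{"type":"array","items":{"type":"number"}}}},"required":["targets"]}

```bash
mkdir -p pics; ls; python3 - <<'E'
from bench import arm
import cv2, numpy as np
s=arm.read_state(); print(s)
for n in ["scene","top"]:
    im,d=arm.get_image(n); cv2.imwrite(f"pics/{n}0.png",im); np.save(f"pics/{n}0.npy",d)
    p=arm.camera_params(n); print(n,p)
    for t in ["corner_front_left","corner_front_right","corner_rear_left","corner_rear_right","tab_front_left","tab_front_right","tab_rear_left","tab_rear_right","board","plate","tin","socket"]:
        r=arm.tip_of(t,n); print(t,[(np.round(q['uv'],1).tolist(),round(q['score'],2)) for q in r[:3]])
E
```

```text
pics
{'clock': 0.0, 'joints': array([ 1.39760458e+00,  3.85555323e-01,  6.58928539e-03, -5.19409714e-04,
       -1.19396781e+00, -2.58606329e-01]), 'joint_vel': array([ 0.00100292,  0.00051764, -0.00155513,  0.00041543,  0.00183027,
       -0.0014986 ]), 'joint_efforts': array([ 4.20751621e-05, -3.92288160e+01,  1.88397771e+01,  4.18619111e+00,
       -4.60400741e-03, -8.42359015e-06]), 'position': array([261.29291667, 567.10548214, 230.2049863 ]), 'ee_rot': array([-5.39129268e-01,  8.42222317e-01, -6.24065044e-04, -9.00587122e-04]), 'contact_force': array([ 0.12050631,  0.44721124, -0.58799886]), 'wrist_torque': array([ 0.00896543, -0.04394935,  0.03705076]), 'gripper_width': 85.0719252642749}
scene {'mtx': array([[360.18209152,   0.        , 250.63131967],
       [  0.        , 360.18209152, 192.12578355],
       [  0.        ,   0.        ,   1.        ]]), 'dist': array([-0.10801733,  0.        ,  0.        ,  0.        ,  0.        ]), 'world_to_cam': array([[ 8.19664415e-01,  5.72742177e-01, -1.08002138e-02,
        -4.66068527e+02],
       [ 4.44722711e-01, -6.48110299e-01, -6
[... 1172 characters left out ...]
  4.54719958e-03, -9.84964458e-01,
         1.01812525e+03],
       [ 0.00000000e+00,  0.00000000e+00,  0.00000000e+00,
         1.00000000e+00]])}
corner_front_left [([241.0, 196.7], 0.89), ([324.5, 205.3], 0.52), ([201.8, 199.0], 0.23)]
corner_front_right [([201.1, 200.5], 0.73)]
corner_rear_left [([246.3, 152.3], 0.91), ([293.4, 224.2], 0.65)]
corner_rear_right [([327.2, 156.6], 0.63)]
tab_front_left [([238.6, 220.5], 0.93), ([272.4, 226.7], 0.46)]
tab_front_right [([324.7, 205.6], 0.74), ([325.1, 232.7], 0.59)]
tab_rear_left [([244.1, 173.2], 0.58)]
tab_rear_right [([324.7, 181.9], 0.87)]
board []
plate [([282.9, 179.1], 0.82)]
tin [([272.9, 229.0], 0.56)]
socket [([293.1, 226.7], 0.41)]
```

View pics/scene0.png

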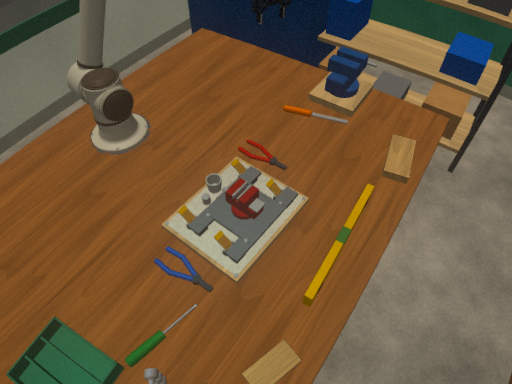

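View pics/top0.png

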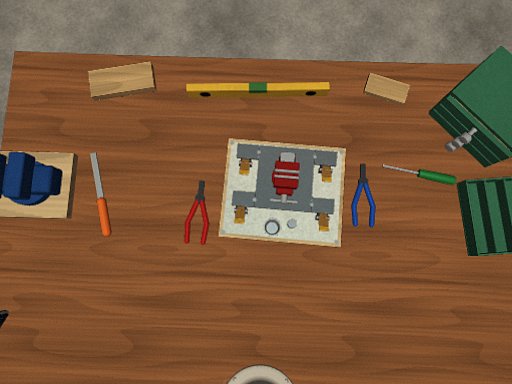

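```bash
cat > h.py <<'E'
import numpy as np, cv2
from bench import arm
from scipy.spatial.transform import Rotation as R
from scipy.optimize import least_squares
def ray(cam,uv):
    p=arm.camera_params(cam); n=cv2.undistortPoints(np.array([[uv]],float),p['mtx'],p['dist'])[0,0]
    T=np.linalg.inv(p['world_to_cam']); return T[:3,3],T[:3,:3]@np.array([n[0],n[1],1])
def atz(cam,uv,z):
    o,d=ray(cam,uv); return o+d*(z-o[2])/d[2]
def proj(cam,P):
    p=arm.camera_params(cam);W=p['world_to_cam']
    return cv2.projectPoints(np.atleast_2d(P).astype(float),cv2.Rodrigues(W[:3,:3])[0],W[:3,3],p['mtx'],p['dist'])[0][:,0]
C=dict(corner_front_left=(-65,110),corner_front_right=(-65,-110),corner_rear_left=(65,110),corner_rear_right=(65,-110))
E
python3 - <<'E'
from h import *
D={'scene':dict(cfl=(253.1,173.7),cfr=(199.9,224),crl=(288.5,193.6),crr=(236.4,246.6)),
'top':dict(cfl=(241,196.7),cfr=(324.5,205.3),crl=(246.3,152.3),crr=(327.2,156.6))}
L=dict(cfl=(-65,110),cfr=(-65,-110),crl=(65,110),crr=(65,-110))
src=[];dst=[]
for c in D:
    for k,uv in D[c].items():
        w=atz(c,uv,54); print(c,k,w.round(1)); src.append(L[k]);dst.append(w[:2])
E
```

```text
scene cfl [531.8  66.3  54. ]
scene cfr [ 516.1 -157.3   54. ]
scene crl [655.5  61.6  54. ]
scene crr [ 635.5 -157.1   54. ]
top cfl [524.9  65.9  54. ]
top cfr [ 508.2 -154.7   54. ]
top crl [646.2  55.9  54. ]
top crr [ 640.3 -162.    54. ]
```

The top view shows the board at about (220..345, 139..246), with the red vice at (287,172), the tabs at (239,214), (323,221), (245,165) and (325,172), and the tin at (272,228). The scene view agrees. Next I'll refine the pose with the board outline.

```bash
python3 - <<'E'
from h import *
for c,box in (('top',(205,125,360,260)),('scene',(155,145,315,280))):
    im=cv2.imread(f'pics/{c}0.png'); x0,y0,x1,y1=box
    cv2.imwrite(f'pics/{c}0z.png',cv2.resize(im[y0:y1,x0:x1],None,fx=4.8,fy=4.3,interpolation=cv2.INTER_CUBIC))
# depth-based point cloud
for c in('top','scene'):
    d=np.load(f'pics/{c}0.npy');p=arm.camera_params(c)
    v,u=np.mgrid[0:384,0:512]
    n=cv2.undistortPoints(np.stack([u,v],-1).reshape(-1,1,2).astype(float),p['mtx'],p['dist'])[:,0]
    P=np.c_[n,np.ones(len(n))]*d.reshape(-1,1)
    T=np.linalg.inv(p['world_to_cam']);W=P@T[:3,:3].T+T[:3,3]
    roi=(abs(W[:,0]-570)<250)&(abs(W[:,1]+45)<280)&(d.ravel()>0)
    W=W[roi]
    print(c,len(W),'bench z',np.median(W[abs(W[:,2])<10,2]))
    h=np.histogram(W[:,2],bins=np.arange(-10,110,4)); print(list(zip(h[1].tolist(),h[0].tolist())))
    np.save(f'pics/{c}_W.npy',W)
    b=W[(W[:,2]>12)&(W[:,2]<90)]
    # restrict to big cluster
    near=b[(abs(b[:,0]-555)<190)&(b[:,1]>-235)&(b[:,1]<135)]
    r=cv2.minAreaRect(near[:,:2].astype(np.float32)); print(r, cv2.boxPoints(r).round(1).tolist())
    pl=W[(W[:,2]>49)&(W[:,2]<58)]; r=cv2.minAreaRect(pl[:,:2].astype(np.float32)); print('plate',r)
E
```

```text
top 35339 bench z -0.5005936179003356
[(-10, 85), (-6, 5265), (-2, 14428), (2, 2501), (6, 283), (10, 876), (14, 3245), (18, 2606), (22, 206), (26, 12), (30, 46), (34, 60), (38, 93), (42, 157), (46, 314), (50, 2402), (54, 1407), (58, 167), (62, 108), (66, 73), (70, 6), (74, 2), (78, 2), (82, 27), (86, 60), (90, 36), (94, 21), (98, 101), (102, 62)]
((549.9303588867188, -47.31089782714844), (330.139404296875, 277.9374694824219), 86.53563690185547) [[401.20001220703125, -203.6999969482422], [678.7000122070312, -220.5], [698.5999755859375, 109.0999984741211], [421.20001220703125, 125.9000015258789]]
plate ((544.0706787109375, -46.566619873046875), (270.04931640625, 243.4325408935547), 86.93095397949219)
scene 29247 bench z -0.9270770188079496
[(-10, 22), (-6, 4960), (-2, 13059), (2, 715), (6, 375), (10, 739), (14, 2649), (18, 1575), (22, 61), (26, 37), (30, 36), (34, 43), (38, 102), (42, 207), (46, 337), (50, 2350), (54, 605), (58, 144), (62, 128), (66, 71), (70, 26), (74, 33), (78, 32), (82, 46), (86, 47), (90, 26), (94, 22), (98, 27), (102, 86)]
((552.9418334960938, -48.622222900390625), (330.2452697753906, 276.4845886230469), 86.3764877319336) [[404.5, -204.6999969482422], [680.5, -222.1999969482422], [701.2999877929688, 107.4000015258789], [425.3999938964844, 124.9000015258789]]
plate ((548.6675415039062, -48.572723388671875), (269.1190185546875, 240.77687072753906), 86.734130859375)
```

View pics/top0z.png

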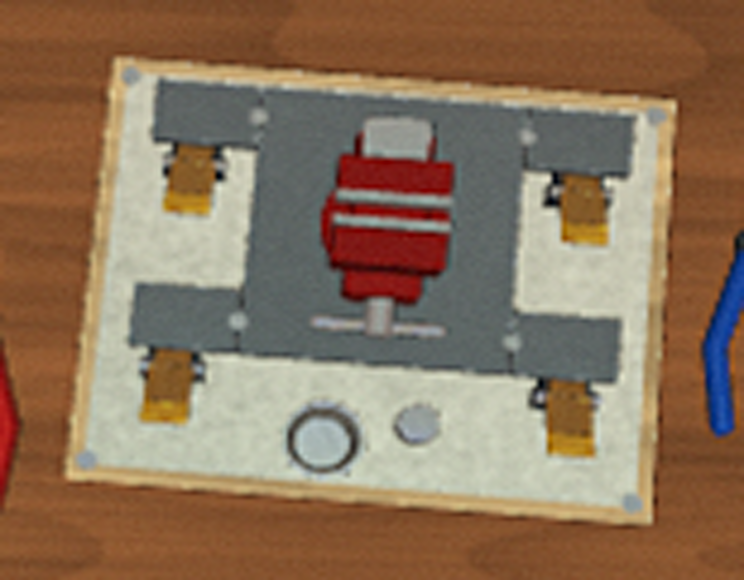

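```bash
cat >> h.py <<'E'
import json
ctr=np.array([551.5,-48.]);yaw=np.deg2rad(-3.5)
ax=np.array([np.cos(yaw),np.sin(yaw)]);ay=np.array([-np.sin(yaw),np.cos(yaw)])
B=lambda x,y:ctr+x*ax+y*ay
PT={'FL':B(-35,110),'FR':B(-35,-110),'RL':B(95,110),'RR':B(95,-110)}
TB={k:v-64*ax for k,v in PT.items()}
def plan(cmd,Rc,tgt): return Rc.T@(np.array(tgt)-cmd)/10
def st():
    s=arm.read_state(); print('t',round(s['clock'],2),'pos',s['position'].round(2),'F',s['contact_force'].round(2),'M',s['wrist_torque'].round(3),'w',round(s['gripper_width'],1)); return s
E
python3 - <<'E'
from h import *
s=st(); a=s['ee_rot']; Rm=R.from_quat(a).as_matrix(); print(Rm.round(4))
print(PT,TB)
x=Rm[:2,0]; th=np.arctan2(x[1],x[0]); print(np.rad2deg(th))
Rd=np.array([[x[0],-Rm[0,1]*-1,0],[x[1],Rm[1,1],0],[0,0,-1]])
print(plan(np.array([261.533,567.626,231.312]),Rd,[*PT['FL'],110]))
E
```

```text
t 1.3 pos [261.53 567.64 231.31] F [ 0.55 -0.15 -0.1 ] M [-0.009  0.03  -0.035] w 85.2
[[-0.4185 -0.9082 -0.    ]
 [-0.9082  0.4185  0.    ]
 [ 0.      0.     -1.    ]]
{'FL': array([523.2806214 ,  63.93152671]), 'FR': array([ 509.84994271, -155.65812894]), 'RL': array([653.0381452 ,  55.99521657]), 'RR': array([ 639.6074665 , -163.59443908])} {'FL': array([459.39999431,  67.83863324]), 'FR': array([ 445.96931561, -151.75102241]), 'RL': array([589.1575181,  59.9023231]), 'RR': array([ 575.7268394 , -159.68733255])}
-114.74000384122692
[ 34.79217639 -44.8520218   12.1312    ]
```

Request:
move_arm(targets=[[0,0,0,0,0,0,255],[34.8,-44.85,11.1,0,0,-21.2,255],[34.8,-44.85,11.1,0,0,-21.2,255],[34.8,-44.85,11.1,0,0,-21.2,255],[34.8,-44.85,11.1,0,0,-21.2,255],[34.8,-44.85,11.1,0,0,-21.2,255],[34.8,-44.85,11.1,0,0,-21.2,255],[34.8,-44.85,11.1,0,0,-21.2,255],[34.8,-44.85,11.1,0,0,-21.2,255],[34.8,-44.85,11.1,0,0,-21.2,255],[34.8,-44.85,11.1,0,0,-21.2,255],[34.8,-44.85,12.1,0,0,-21.2,255],[34.8,-44.85,12.1,0,0,-21.2,255],[34.8,-44.85,12.1,0,0,-21.2,255]])

```text
clock: 3.05
position: [523.1, 65.1, 110.6]
ee_rot: [-0.686, 0.728, -0.0, 0.0]
contact_force: [-0.1, -0.3, -0.1]
gripper_width: 0.3
```

```bash
python3 - <<'E'
from h import *
s=st();print(R.from_quat(s['ee_rot']).as_matrix().round(3))
im,d=arm.get_image('wrist'); cv2.imwrite('pics/w1.png',im); np.save('pics/w1.npy',d)
print(arm.camera_params('wrist'))
for t in ('corner_front_left','tab_front_left'): print(arm.tip_of(t,'wrist')[:2])
E
```

```text
t 3.05 pos [523.05  65.1  110.64] F [-0.07 -0.31 -0.06] M [-0.008  0.037  0.02 ] w 0.3
[[-0.06  -0.998  0.001]
 [-0.998  0.06   0.   ]
 [-0.    -0.    -1.   ]]
{'mtx': array([[301.55546346,   0.        , 260.64833711],
       [  0.        , 301.55546346, 197.56313002],
       [  0.        ,   0.        ,   1.        ]]), 'dist': array([-0.01016281,  0.        ,  0.        ,  0.        ,  0.        ]), 'mount': array([[ 9.99999706e-01, -2.58127306e-05, -7.65735249e-04,
        -8.92565299e-02],
       [ 2.66633764e-04,  9.48683774e-01,  3.16226226e-01,
        -8.11661566e+01],
       [ 7.18277943e-04, -3.16226337e-01,  9.48683502e-01,
        -1.43612734e+02],
       [ 0.00000000e+00,  0.00000000e+00,  0.00000000e+00,
         1.00000000e+00]])}
[{'uv': [261.3, 217.1], 'score': 0.75}]
[]
```

View pics/w1.png

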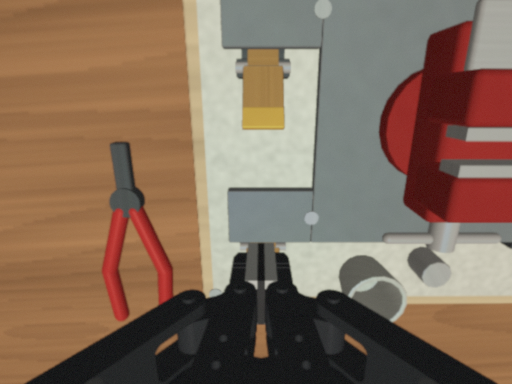

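The wrist view shows the front-left ear at columns 229..313 and rows 188..242, with the rear-left tab at (263,90). I'll turn these into positions.

```bash
cat >> h.py <<'E'
def wz(uv,z,s):
    p=arm.camera_params('wrist'); n=cv2.undistortPoints(np.array([[uv]],float),p['mtx'],p['dist'])[0,0]
    Rm=R.from_quat(s['ee_rot']).as_matrix()
    M=p['mount']; o=Rm@M[:3,3]+s['position']; d=Rm@M[:3,:3]@np.array([n[0],n[1],1])
    return o+d*(z-o[2])/d[2]
def toB(w): 
    d=np.array(w[:2])-ctr; return np.array([d@ax,d@ay])
E
python3 - <<'E'
from h import *
s=st()
for uv,z in (((229,188),54),((313,188),54),((229,242),54),((222,48),54),((321,48),54),((261.3,217.1),54),((317,200),54)):
    w=wz(uv,z,s); print(uv,w.round(1),'board',toB(w).round(1))
E
```

```text
t 3.2 pos [523.23  64.82 110.77] F [0.33 0.46 0.25] M [-0.055 -0.003 -0.011] w 0.4
(229, 188) [545.9  85.7  54. ] board [-13.7 133.1]
(313, 188) [542.4  27.6  54. ] board [-13.7  74.9]
(229, 242) [504.6  89.6  54. ] board [-55.2 134.5]
(222, 48) [633.9  81.7  54. ] board [ 74.3 134.5]
(321, 48) [630.3  22.2  54. ] board [74.3 74.9]
(261.3, 217.1) [522.9  64.6  54. ] board [-35.4 110.7]
(317, 200) [533.5  24.8  54. ] board [-22.5  71.6]
```

Request:
move_arm(targets=[[0,0,3,0,0,0,255],[0,0,5,0,0,0,255],[0,0,5.2,0,0,0,255],[0,0,5.3,0,0,0,255],[0,0,5.4,0,0,0,255],[0,0,5.5,0,0,0,255],[0,0,5.6,0,0,0,255],[0,0,5.6,0,0,0,255]])

```text
clock: 4.2
position: [523.2, 63.8, 54.4]
ee_rot: [-0.685, 0.729, -0.0, 0.0]
contact_force: [-0.4, -0.3, -0.8]
gripper_width: 0.1
```

Request:
move_arm(targets=[[0,0,0.1,0,0,0,255],[0,0,0.1,0,0,0,255]])

```text
clock: 4.45
position: [523.3, 63.9, 53.7]
ee_rot: [-0.685, 0.729, -0.0, 0.0]
contact_force: [-1.7, -0.6, 3.1]
gripper_width: 0.3
```

Request:
move_arm(targets=[[0,0,0.1,0,0,0,255],[0,0,0.1,0,0,0,255]])

```text
clock: 4.7
position: [523.2, 63.9, 52.5]
ee_rot: [-0.685, 0.729, -0.0, 0.0]
contact_force: [-1.3, 0.4, 4.7]
gripper_width: 0.0
```

Request:
move_arm(targets=[[0,0,0.1,0,0,0,255],[0,0,0.1,0,0,0,255]])

```text
clock: 4.95
position: [523.2, 63.9, 51.5]
ee_rot: [-0.685, 0.729, 0.0, -0.0]
contact_force: [-2.3, 1.6, 5.7]
gripper_width: 0.2
```

Request:
move_arm(targets=[[0,0,0.1,0,0,0,255],[0,0,0.1,0,0,0,255]])

```text
clock: 5.2
position: [523.2, 64.0, 50.7]
ee_rot: [-0.685, 0.729, 0.0, 0.0]
contact_force: [-2.8, 1.4, 6.2]
gripper_width: -0.1
```

Request:
move_arm(targets=[[0,0,0.1,0,0,0,255],[0,0,0.1,0,0,0,255]])

```text
clock: 5.45
position: [523.1, 64.0, 49.7]
ee_rot: [-0.685, 0.729, 0.0, -0.0]
contact_force: [-2.7, 1.2, 8.0]
gripper_width: 0.6
```

```bash
python3 - <<'E'
from h import *
s=st()
for n in('top','scene','wrist'):
    im,d=arm.get_image(n); cv2.imwrite(f'pics/{n}2.png',im); np.save(f'pics/{n}2.npy',d)
st()
d=np.load('pics/wrist2.npy');p=arm.camera_params('wrist')
v,u=np.mgrid[0:384,0:512]
n=cv2.undistortPoints(np.stack([u,v],-1).reshape(-1,1,2).astype(float),p['mtx'],p['dist'])[:,0]
P=np.c_[n,np.ones(len(n))]*d.reshape(-1,1);M=p['mount'];Rm=R.from_quat(s['ee_rot']).as_matrix()
W=(P@M[:3,:3].T+M[:3,3])@Rm.T+s['position']
b=(W[:,:2]-ctr);b=np.c_[b@ax,b@ay,W[:,2]]
for x0,x1,y0,y1 in ((-52,-20,115,130),(-52,-20,80,95),(80,110,80,130),(-52,-20,40,70)):
    m=(b[:,0]>x0)&(b[:,0]<x1)&(b[:,1]>y0)&(b[:,1]<y1)&(d.ravel()>0)&(abs(b[:,2]-52)<12); print((x0,y0),m.sum(),np.median(b[m,2]) if m.any() else None)
E
```

```text
t 5.45 pos [523.11  64.    49.74] F [-2.68  1.22  7.96] M [0.384 0.882 0.04 ] w 0.6
t 5.6 pos [523.13  64.02  49.8 ] F [-3.09  2.37  6.76] M [ 0.303  0.877 -0.007] w -0.2
(-52, 115) 874 50.5184491926276
(-52, 80) 1404 50.956736068388196
(80, 80) 1085 54.89360620288351
(-52, 40) 2923 51.60902045223492
```

View pics/wrist2.png

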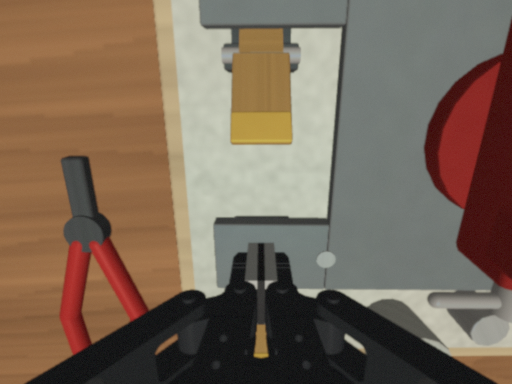

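Front-left clearly sank: 4.3 mm at about 7 N, and the depth shows the plate tilting that way. I'll let go and check that it springs back.

Request:
move_arm(targets=[[0,0,-0.2,0,0,0,255],[0,0,-0.4,0,0,0,255],[0,0,-0.6,0,0,0,255],[0,0,-2.5,0,0,0,255],[0,0,-4.5,0,0,0,255],[0,0,-4.5,0,0,0,255]])

```text
clock: 6.35
position: [524.2, 64.2, 95.2]
ee_rot: [-0.685, 0.729, -0.001, 0.001]
contact_force: [0.4, -0.3, -0.1]
gripper_width: 0.1
```

Request:
move_arm(targets=[[0,3.2,0,0,0,0,255],[0,6.4,0,0,0,0,255],[0,6.4,0,0,0,0,255],[0,6.4,0,0,0,0,255]])

```text
clock: 6.85
position: [459.7, 68.0, 93.9]
ee_rot: [-0.685, 0.728, -0.0, -0.0]
contact_force: [-0.3, -0.2, -0.4]
gripper_width: -0.0
```

```bash
python3 - <<'E'
from h import *
s=st();print(TB['FL'])
im,d=arm.get_image('wrist'); cv2.imwrite('pics/w3.png',im)
p=arm.camera_params('wrist')
v,u=np.mgrid[0:384,0:512]
n=cv2.undistortPoints(np.stack([u,v],-1).reshape(-1,1,2).astype(float),p['mtx'],p['dist'])[:,0]
P=np.c_[n,np.ones(len(n))]*d.reshape(-1,1);M=p['mount'];Rm=R.from_quat(s['ee_rot']).as_matrix()
W=(P@M[:3,:3].T+M[:3,3])@Rm.T+s['position']
b=(W[:,:2]-ctr);b=np.c_[b@ax,b@ay,W[:,2]]
for x0,x1,y0,y1 in ((-52,-20,115,130),(-52,-20,80,95),(80,110,80,130),(-52,-20,40,70)):
    m=(b[:,0]>x0)&(b[:,0]<x1)&(b[:,1]>y0)&(b[:,1]<y1)&(d.ravel()>0)&(abs(b[:,2]-52)<12); print((x0,y0),m.sum(),np.median(b[m,2]) if m.any() else None)
E
```

```text
t 6.85 pos [459.73  67.95  93.91] F [-0.25 -0.21 -0.38] M [ 0.028  0.028 -0.024] w -0.0
[459.39999431  67.83863324]
(-52, 115) 1379 54.95238319733443
(-52, 80) 1392 54.89748233922475
(80, 80) 0 None
(-52, 40) 2763 54.90222825692831
```

View pics/w3.png

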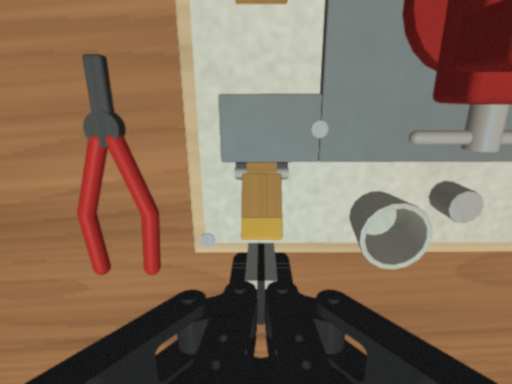

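The ear is back level at 55 mm by the depth image. The front-left tab (242..283, 165..240) is in line with the fingers at column 262, so I'll press it down slowly.

Request:
move_arm(targets=[[0,0,2,0,0,0,255],[0,0,2.6,0,0,0,255],[0,0,3,0,0,0,255],[0,0,3.3,0,0,0,255],[0,0,3.6,0,0,0,255],[0,0,3.6,0,0,0,255]])

```text
clock: 7.65
position: [459.2, 67.6, 58.3]
ee_rot: [-0.685, 0.729, 0.0, -0.0]
contact_force: [-0.5, -0.9, -0.1]
gripper_width: -0.0
```

Request:
move_arm(targets=[[0,0,0.3,0,0,0,255],[0,0,0.6,0,0,0,255],[0,0,0.9,0,0,0,255],[0,0,1.2,0,0,0,255],[0,0,1.4,0,0,0,255],[0,0,1.4,0,0,0,255]])

```text
clock: 8.4
position: [459.9, 68.1, 44.1]
ee_rot: [-0.685, 0.729, -0.0, 0.001]
contact_force: [0.1, 0.7, 0.2]
gripper_width: 0.5
```

Request:
move_arm(targets=[[0,0,0.1,0,0,0,255],[0,0,0.1,0,0,0,255],[0,0,0.1,0,0,0,255]])

```text
clock: 8.78
position: [460.0, 68.1, 43.5]
ee_rot: [-0.685, 0.729, -0.0, 0.001]
contact_force: [1.3, -0.2, 1.7]
gripper_width: 0.0
```

```bash
python3 - <<'E'
from h import *
st()
for n in('top','scene','wrist'):
    im,d=arm.get_image(n); cv2.imwrite(f'pics/{n}4.png',im); np.save(f'pics/{n}4.npy',d)
im=cv2.imread('pics/scene4.png');cv2.imwrite('pics/scene4z.png',cv2.resize(im[135:260,160:320],None,fx=4.5,fy=4.5,interpolation=cv2.INTER_CUBIC))
st()
E
```

```text
t 8.78 pos [460.05  68.07  43.53] F [ 1.28 -0.19  1.75] M [ 0.052 -0.193 -0.031] w 0.0
t 8.93 pos [459.99  68.08  43.51] F [1.17 0.81 1.96] M [ 0.022 -0.298  0.016] w 0.2
```

View pics/wrist4.png

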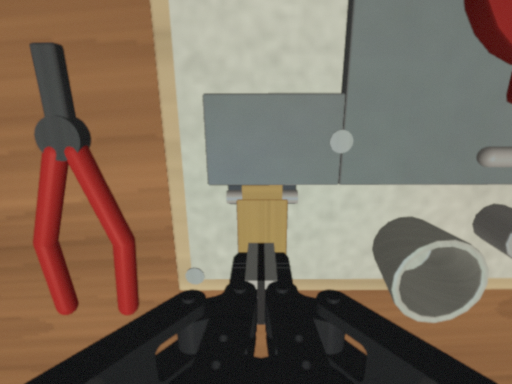

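View pics/scene4z.png

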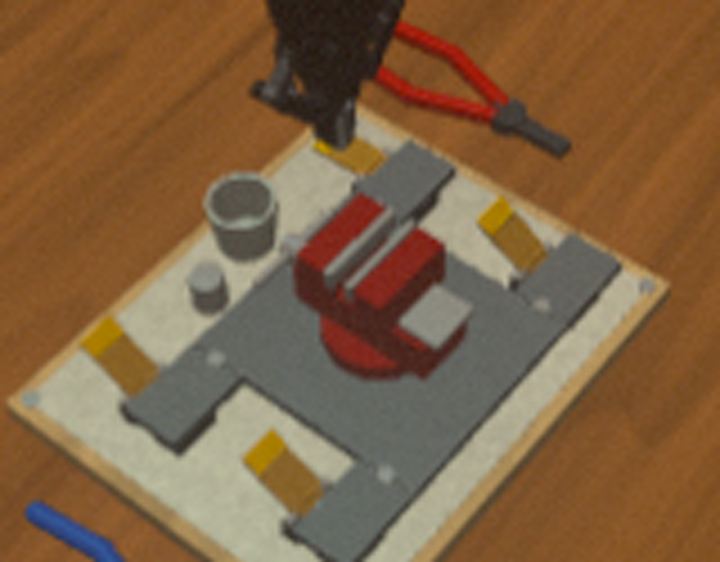

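The front-left tab is nearly flat under the fingers, and the other three are still raised. I'll press it firmly against the stop.

Request:
move_arm(targets=[[0,0,0.1,0,0,0,255],[0,0,0.1,0,0,0,255],[0,0,0.1,0,0,0,255]])

```text
clock: 9.3
position: [460.0, 68.1, 43.3]
ee_rot: [-0.685, 0.728, -0.0, 0.001]
contact_force: [-2.1, -0.1, 8.7]
gripper_width: 0.1
```

Request:
move_arm(targets=[[0,0,0.1,0,0,0,255],[0,0,0.1,0,0,0,255],[0,0,0.1,0,0,0,255]])

```text
clock: 9.68
position: [460.1, 68.1, 43.1]
ee_rot: [-0.685, 0.728, -0.001, 0.001]
contact_force: [-3.3, 0.8, 15.7]
gripper_width: -0.1
```

It is against the stop: 16 N with only 0.2 mm more travel. I'll lift clear and check.

Request:
move_arm(targets=[[0,0,-0.2,0,0,0,255],[0,0,-1,0,0,0,255],[0,0,-4,0,0,0,255],[0,0,-9,0,0,0,255],[0,0,-15,0,0,0,255],[-6,6,-18,0,0,0,255],[-12,8,-20,0,0,0,255],[-18,8,-20,0,0,0,255],[-18,8,-20,0,0,0,255],[-18,8,-20,0,0,0,255]])

```text
clock: 10.92
position: [390.0, 253.6, 241.1]
ee_rot: [-0.686, 0.728, 0.0, -0.0]
contact_force: [-0.0, -1.3, -1.2]
gripper_width: -0.0
```

```bash
python3 - <<'E'
from h import *
st()
for n in('top','scene'):
    im,d=arm.get_image(n); cv2.imwrite(f'pics/{n}5.png',im); np.save(f'pics/{n}5.npy',d)
    o=cv2.imread(f'pics/{n}0.png')
    y0,y1,x0,x1=(125,260,205,360) if n=='top' else (135,285,155,320)
    f=lambda i:cv2.resize(i[y0:y1,x0:x1],(395,340),interpolation=cv2.INTER_CUBIC)
    cv2.imwrite(f'pics/{n}5z.png',np.hstack([f(o),f(im)]))
    p=arm.camera_params(n);v,u=np.mgrid[0:384,0:512]
    q=cv2.undistortPoints(np.stack([u,v],-1).reshape(-1,1,2).astype(float),p['mtx'],p['dist'])[:,0]
    for lab,dd in(('before',np.load(f'pics/{n}0.npy')),('after',d)):
        T=np.linalg.inv(p['world_to_cam']);W=(np.c_[q,np.ones(len(q))]*dd.reshape(-1,1))@T[:3,:3].T+T[:3,3]
        b=W[:,:2]-ctr;b=np.c_[b@ax,b@ay,W[:,2]]
        out=[]
        for cx,cy,h in((-35,110,10),(-35,-110,10),(95,110,10),(95,-110,10),(-97,110,6),(-97,-110,6),(33,110,6),(33,-110,6)):
            m=(abs(b[:,0]-cx)<h)&(abs(b[:,1]-cy)<h)&(dd.ravel()>0)&(b[:,2]>30); out.append(round(float(np.median(b[m,2])),1) if m.any() else None)
        print(n,lab,'ears FL FR RL RR',out[:4],'tabs',out[4:])
E
```

```text
t 10.93 pos [390.04 253.6  241.1 ] F [-0.04 -1.3  -1.18] M [-0.065  0.008  0.026] w -0.0
top before ears FL FR RL RR [53.3, 52.7, 52.7, 53.9] tabs [63.1, 62.6, 62.8, 62.5]
top after ears FL FR RL RR [53.4, 52.7, 53.2, 53.6] tabs [42.0, 63.0, 62.5, 62.6]
scene before ears FL FR RL RR [51.9, 52.4, 52.1, 53.8] tabs [64.5, 63.4, 63.6, 63.7]
scene after ears FL FR RL RR [52.4, 52.2, 52.9, 53.5] tabs [43.5, 64.4, 64.0, 64.6]
```

View pics/scene5z.png

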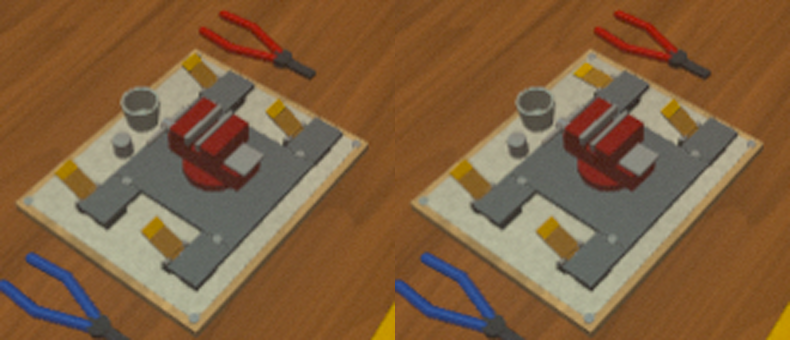

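View pics/top5z.png

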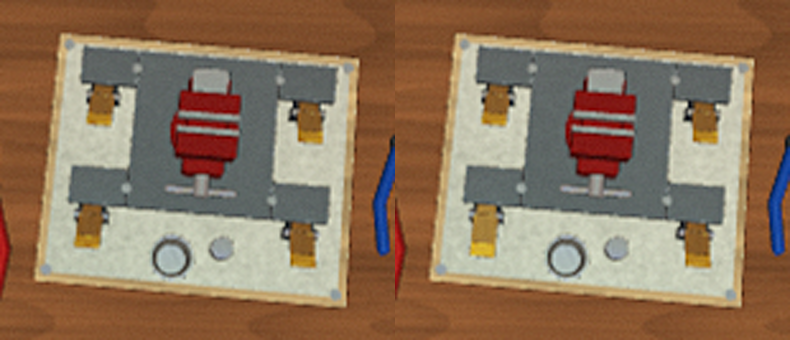

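Before and after match, except that the front-left tab is now flat. The other three tabs and the plate are unchanged, and the arm is clear.

```bash
python3 -c "
from bench import arm
print(arm.job_done())"
```

```text
the job is handed in; nothing more can be done
None
```

The rocking corner is the front left one, and I pressed its shim tab down flat. The job was handed in at about 11 s.

- **Finding the corner:** Front left was the first corner I tried. It sank about 4.3 mm at about 7 N, with the depth image showing the plate tilting that way, and it sprang back level when released. Since it clearly sank, I did not press the other three.
- **Pressing the shim:** The tab came to its stop, giving only 0.2 mm more between 9 and 16 N. Its tip measures 42 to 43.5 mm high in the two cameras, against a target of 43.5.
- **Final checks:** The other three tabs are still raised, at about 62 to 64 mm. All four ears are within about 1 mm of their starting heights, and the plate, tin, socket and pliers look unmoved. The arm is clear, at a height of 241 mm.
- **Not checked or off:**
    - The force was somewhat above the stated 5 N. There was also about 3 N sideways while I pressed the corner, but the pictures show no shift of the plate.
    - I did not press the corner again after setting the shim.

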